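# Shut the cup tray and hold the bottle nozzle-down over the dosing funnel

### The arm

A 6-joint arm with a two-finger parallel gripper is mounted at the origin on a cart in front of the work surface, level with it; the furniture and walls round the work are solid. World frame = base frame: x ahead of the robot, y to its left, z up, the work surface at z = 0. Lengths are in m, angles in rad, forces in N, time in s.
With the tool pointing down it reaches from about 0.375 to 0.975 m from the base axis. Payload 3.8 kg.
Tool frame: the origin (TCP) lies between the finger pads; the fingertips stand ctrl.nose_length ahead of it and the grasp point (between the pads) is the TCP (ctrl.nose_length is the distance from the TCP to the fingertips, in m); z points along the fingers, y is the direction in which the jaws open and shut (so a half turn about z gives the same grasp; the last joint's range is limited). The gripper opens to 85 mm and grips with 20 to 120 N. Pads are 22 mm wide; open, the fingers measure 114 mm over their backs; the gripper's body (76 mm by 85 mm) begins 54 mm behind the grasp point. The pads swing forward as they close: fully open they stand 13 mm farther back than shut.
Start: joints at [0.718, 0.264, 1.604, -0, 1.274, -0.037], TCP at [0.492, 0.463, 0.25] pointing down, gripper open.
Joint ranges: [-2.63, 2.63], [-0.94, 2.18], [0.31, 2.57], [-1.31, 4.45], [0, 2.66], [-2.55, 2.55]. Speed limits (rad/s): [2.57, 2.57, 3.14, 3.14, 3.14, 3.14].

### API

Orientations are given as a unit quaternion [x, y, z, w].
In Python, from rig import get_state, vision, ctrl gives the robot as it stands.
- The arm moves only by the shell command python3 -m pendant 'ROWS' [FORCE]. ROWS is JSON, a list of rows, each a list of 7 numbers: the turn, a rotation vector about the tool's x, y, z in rad, then the shift along the tool's x, y, z in cm, then the opening, from 0 (shut) to 1 (fully open). A call has 1 to 20 rows; each row is the pose to reach, as a shift and turn from the pose commanded when the call began, along the tool's axes at that moment; what a row does not reach only later rows make up. A row lasts 1/8 s, in which the tool goes at most 62.5 mm and 10.7 degrees, less where a joint would pass 70% of its speed; a pose out of reach is approached as far as the arm can. A call with a gripper value outside its range is refused whole. The fingers move at their own pace and stop on an object; FORCE is the grip in N (left out, the last holds). Time passes only in rows, so rows that repeat a pose let the fingers close. It gives the time, the measured TCP pose, the force and the opening at its end, in the units of the state.
- get_state(): the state, without advancing time (a new reading comes with each control period).
- vision.read_camera(name): name is "side" or "top" or "wrist"; returns a dict with "frame" (384x512x3 uint8, blue, green, red), "vertical_fov" (degrees; the focal length in pixels is half the picture's height over the tangent of half this angle, whatever the lens; pixels are square), "cx", "cy" (the principal point, pixels), "position" and "orientation" of the camera in the world; the wrist camera has in their place "mount" (4x4, takes a point from camera to tool coordinates, whose origin is the TCP and whose axes are the flange's). Camera axes: x right, y down, z forward; pixel columns grow to the right and rows downward; lengths in m; the calibration is good to about 2 mm. A picture is of the moment at which its call begins: read the wrist's pose just before it. There is no depth.
- ctrl.job_done(): hands the job in, once; it reports no verdict.
Trained networks look in a picture, given as the dict that the camera call returned (one of the last four; its "shot" number tells which), for a name from the list of things; names that differ only in an ending like _2 or _b are one class to them, and where a whole thing is asked for, a point or a joint stands for the part that bears it (a point fixed in the world has none). Each returns a list of dicts, best first, with "confidence" (0 to 1); they miss things now and then, are a little off and sometimes report something else, mostly with a low value. They report only what shows in the picture. A call takes as long as a camera call. They do not tell look-alikes from the thing itself.
- vision.search_frame(query, picture): "rect" ([centre column, centre row, width, height] in pixels, round what is visible of it).
The state is a dict: "t": time; "joint_pos": joint angles; "joint_velocities": joint speeds; "effort": joint torques, N m; "eef_pos": TCP position; "tool_rot": TCP orientation; "ft_force": force on the tool from outside, world axes, zero at the start; "ft_torque": the same for the moment, N m; "opening": finger opening in m.
Only numpy, scipy, OpenCV 4.12 (cv2) and the standard library are available. Lean on these libraries where they do the work, as an engineer would, in place of code of your own. Each camera call takes 0.05 s, during which the arm holds its last target. There are 200 camera calls.

### The job

First push the loaded cup tray of the grey dosing stand fully home, so that the cup stands under the funnel. Then draw the blue squeeze bottle out of its sloping wooden cradle, turn it upside down so that its nozzle points steeply down, and hold the nozzle tip two to four centimetres above the middle of the funnel mouth, touching nothing but the gripper. Finish while still holding it there, and leave the tape, the dropper bottle and the peg alone.

Things in the scene. Friction and masses are not known exactly. Their poses are not given: they have to be found in the camera images.
- dosing_stand: Fixed grey stand, 126 x 120 mm and 73 mm high, with a white funnel on top (highest point 103 mm). Origin at the centre of its underside; its own -x axis is its front, where the cup tray slides out; z up.
- funnel_rim (a point): Centre of the funnel's round mouth, level with its rim: 103 mm above the worktop; the mouth is 68 mm across inside.
- cup_tray (a joint): How far the cup tray stands out of the dosing stand's front, m: 0 fully home, up to 0.09 out. It slides along the stand's x axis with about 1.5 N of friction and no spring, and stays where it is left. The dosing cup is clipped in the tray and moves with it.
- tray_front (a point): Centre of the outer face of the tray's flat blue front panel (116 mm wide, from 7 to 62 mm above the worktop), 35 mm above the worktop; a 60 mm wide lip at the top stands out 7 mm. It moves with the tray. Axes like the stand's: +x is the pushing direction.
- cradle: Fixed wooden cradle on a 150 x 90 x 10 mm foot, origin at the centre of the foot's underside. Its own +x axis is the way that the bottle's nozzle points, seen from above. Two V saddles, each 20 mm long, carry the bottle 14 mm and 98 mm along it from its base, and stand no higher than the bottle's axis; between them 60 mm of the bottle is free on both sides; an end plate stands before its shoulder. Straight up lifts the bottle out.
- bottle_mid (a point): Centre of the blue squeeze bottle, half-way along its length, on its axis. The bottle is loose, 168 mm long with a body 52 mm across that runs from the base to 120 mm along; the rest is the tapering white nozzle. 0.15 to 0.31 kg. z axis = from base to nozzle tip. In the cradle this axis slopes 25 degrees below level. Its base is 84 mm from this point.
- nozzle_tip (a point): Tip of the squeeze bottle's white nozzle, on the axis, 84 mm from bottle_mid. z axis points out of the nozzle.
- tape_roll: Bystander: black roll of tape lying flat, 58 mm across, 19 mm high. Origin under its centre.
- dropper_bottle: Bystander: small amber dropper bottle standing upright, 33 mm across, 102 mm high. Origin under its centre.
- white_peg: Bystander: white clothes peg lying flat, 15 x 72 x 12 mm, long along its y. Origin under its centre.
There are look-alikes about, which are no part of the job. Several things have the shape of the cradle; the one meant has the colours described above.

How it is judged:
On the way, in this order (a step that is already met when the one before it is completed fails the run):
1. the cup tray is fully home while the bottle still lies in its cradle (value of joint cup_tray below 0.004 m and distance of bottle_mid from where it was at the start of the episode below 0.02 m), for 0.2 s.
2. the bottle is drawn out of the cradle and carried by the gripper (distance of bottle_mid from where it was at the start of the episode above 0.06 m and contact force between wash_bottle and cradle below 0.1 N and contact force between wash_bottle and the fingers above 1 N), for 0.2 s.
At the end, for the whole second after the job is handed in: The cup tray is within 5 mm of fully home; the squeeze bottle is held still in the gripper, touching neither stand nor cradle, its nozzle pointing down within about 25 degrees of vertical, the tip within 20 mm sideways of the middle of the funnel mouth and 8 to 60 mm above its rim (value of joint cup_tray below 0.005 m and angle between nozzle_tip's own z axis and vertical above 2.69 rad and horizontal distance between nozzle_tip and funnel_rim below 0.02 m and z of nozzle_tip in the frame of funnel_rim between 0.008 and 0.06 m and contact force between wash_bottle and the fingers above 1 N and contact force between wash_bottle and dosing_stand below 0.1 N and contact force between wash_bottle and cradle below 0.1 N and linear speed of wash_bottle below 0.03 m/s); the arm keeps its last pose, push and grip.
It fails at once if a bystander is pushed more than 25 mm or the dropper bottle is tipped over (distance of any of tape_roll, dropper_bottle, white_peg from where it was at the start of the episode above 0.025 m or angle between dropper_bottle's own z axis and vertical above 0.5 rad).
It also fails if it takes over 59 s, if anything falls off the work surface, if the arm or the gripper's body presses on something with over 40 N, if the wrist force passes 120 N, or if a joint passes its speed limit or range.

## Working session

There is one attempt and no reset: what is moved stays moved. The work goes in short steps, Python scripts to look and compute and a shell command to move; the robot and the scene stay as the last step left them, time stands still between calls to the robot, and variables do not carry over. Pictures are saved under pics/ and viewed, about 8 in all and at most 12, crops included, and the job is handed in when it is done.

```bash
ls; mkdir -p pics; cat > h.py <<'E'
import numpy as np, cv2
from scipy.spatial.transform import Rotation as R
from rig import get_state, vision, ctrl
def cam(name):
    s=get_state(); p=vision.read_camera(name); f=p["frame"].shape[0]/2/np.tan(np.radians(p["vertical_fov"])/2)
    if name=="wrist":
        T=np.eye(4);T[:3,:3]=R.from_quat(s["tool_rot"]).as_matrix();T[:3,3]=s["eef_pos"];T=T@np.array(p["mount"])
    else:
        T=np.eye(4);T[:3,:3]=R.from_quat(p["orientation"]).as_matrix();T[:3,3]=p["position"]
    return p,f,T
def ray(c,u,v):
    p,f,T=c; d=T[:3,:3]@np.array([(u-p["cx"])/f,(v-p["cy"])/f,1]); return T[:3,3],d/np.linalg.norm(d)
def onz(c,u,v,z):
    o,d=ray(c,u,v); return o+d*(z-o[2])/d[2]
def proj(c,X):
    p,f,T=c; q=T[:3,:3].T@(np.array(X)-T[:3,3]); return q[:2]/q[2]*f+[p["cx"],p["cy"]]
def tri(rs):
    A=sum(np.eye(3)-np.outer(d,d) for o,d in rs); b=sum((np.eye(3)-np.outer(d,d))@o for o,d in rs); return np.linalg.solve(A,b)
E
python3 - <<'E'
from h import *
print(ctrl.nose_length, get_state())
for n in ["top","side"]:
    c=cam(n);p=c[0]; cv2.imwrite(f"pics/{n}0.png",cv2.resize(p["frame"],(800,600)))
    print(n,p["frame"].shape,p["vertical_fov"],p["cx"],p["cy"],p["position"],c[2][:3,:3].round(3).tolist())
    for q in ["dosing_stand","cup_tray","cradle","bottle_mid","nozzle_tip","tape_roll","dropper_bottle","white_peg"]:
        print(q,[(np.round(r["rect"],0).tolist(),round(r["confidence"],2)) for r in vision.search_frame(q,p)][:4])
E
```

```text
pics
0.019 {'t': 0.0, 'joint_pos': array([ 7.18111205e-01,  2.64747445e-01,  1.60539333e+00,  2.45325101e-05,
        1.27369180e+00, -3.69006952e-02]), 'joint_velocities': array([ 0.00066443, -0.00019969, -0.00038796, -0.00187377,  0.00031282,
        0.00067167]), 'effort': array([ 6.46641013e-06, -5.15104938e+01, -3.67310929e+01, -5.53595339e-05,
        1.28558968e-02,  2.44779173e-06]), 'eef_pos': array([0.49105029, 0.46212198, 0.24895539]), 'tool_rot': array([ 3.96678408e-01,  9.17956963e-01, -1.00594196e-03, -4.92469838e-04]), 'ft_force': array([ 0.585451 , -0.6327181,  1.0330708]), 'ft_torque': array([-0.00558743, -0.01391324,  0.00192958]), 'opening': 0.08533024766492492}
top (384, 512, 3) 52.27395559750096 260.05951917422414 190.10245324396988 [0.29931436 0.02760101 1.4904833 ] [[0.014, -0.983, 0.182], [-1.0, -0.013, 0.003], [-0.001, -0.182, -0.983]]
dosing_stand [([231.0, 189.0, 32.0, 58.0], 0.67)]
cup_tray [([228.0, 204.0, 36.0, 23.0], 0.96), ([274.0, 186.0, 13.0, 14.0], 0.66)]
cradle [([323.0, 189.0, 27.0, 49.0], 0.91), ([365.0, 246.0, 27.0, 49.0], 0.82)]
bottle_mid [([3
[... 167 characters left out ...]
 12.0], 0.52)]
white_peg [([271.0, 232.0, 9.0, -1.0], 0.55)]
side (384, 512, 3) 46.73825468741899 259.8385300186286 182.7019367572991 [-0.53227397 -0.16439115  0.75039125] [[0.196, -0.515, 0.834], [-0.981, -0.117, 0.158], [0.016, -0.849, -0.528]]
dosing_stand [([226.0, 181.0, 59.0, 51.0], 0.92)]
cup_tray [([218.0, 191.0, 49.0, 32.0], 0.7)]
cradle [([343.0, 200.0, 34.0, 35.0], 0.82), ([402.0, 257.0, 44.0, 52.0], 0.75), ([278.0, 193.0, 22.0, 12.0], 0.6)]
bottle_mid [([346.0, 182.0, 20.0, 19.0], 0.86), ([225.0, 179.0, 54.0, 54.0], 0.56)]
nozzle_tip [([346.0, 181.0, 21.0, 19.0], 0.61)]
tape_roll [([278.0, 190.0, 22.0, 15.0], 0.55)]
dropper_bottle [([148.0, 179.0, 12.0, 33.0], 0.53)]
white_peg []
```

```bash
python3 - <<'E'
from h import *
a=cv2.imread("pics/top0.png");b=cv2.imread("pics/side0.png")
s=800/512
def crop(im,x0,y0,x1,y1,w,h): return cv2.resize(im[int(y0*s):int(y1*s),int(x0*s):int(x1*s)],(w,h),interpolation=cv2.INTER_CUBIC)
cv2.imwrite("pics/both.png",np.vstack([crop(a,140,150,400,280,800,400*1)[:300*1] if 0 else crop(a,140,150,400,275,624,300),crop(b,130,150,430,290,643,300)[:,:624]]))
E
```

```text
(no output)
```

View pics/both.png

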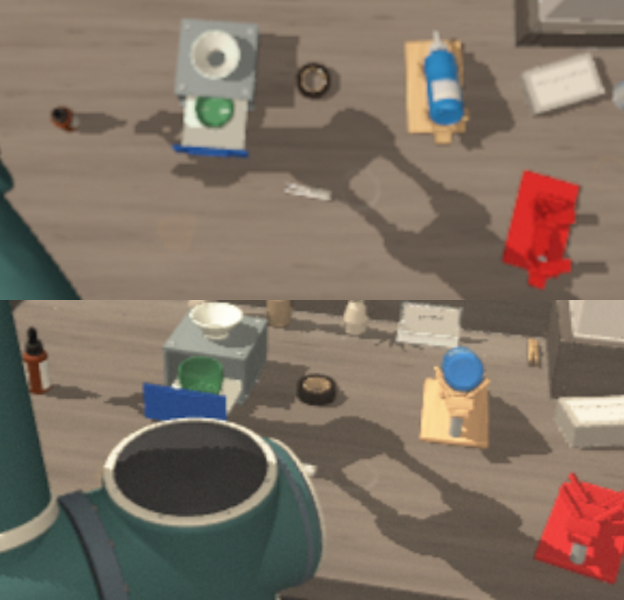

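View pics/side0.png

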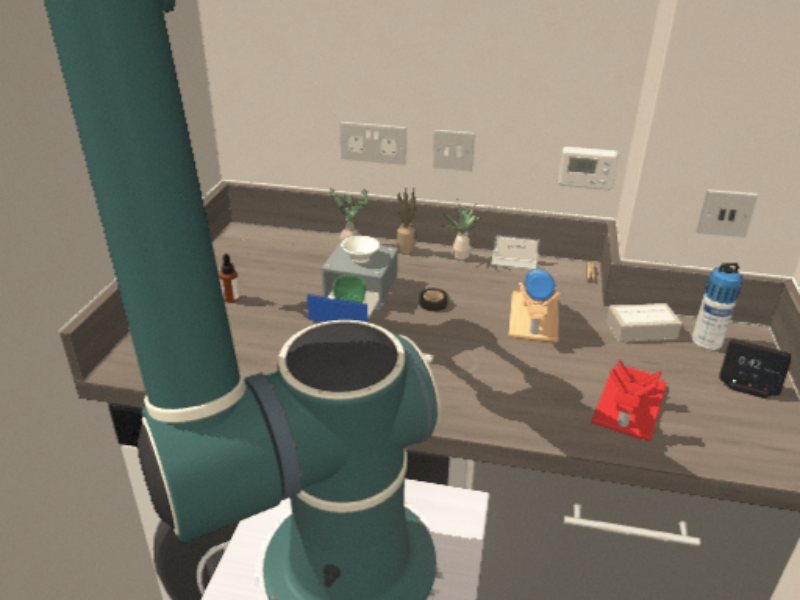

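```bash
cat > m.py <<'E'
from h import *
c=cam("top")
P=lambda u,v,z:onz(c,140+u/2.4,150+v/2.4,z).round(4)
print("funnel",P(214,54,.103))
for n,u,v,z in [("stand TL",181,20,.073),("TR",258,26,.073),("BL",176,94,.073),("BR",253,100,.073),("trayL",175,150,.062),("trayR",247,156,.062),
 ("base",447,116,.11),("tip",437,36,.04),("footTL",406,41,.01),("footBL",409,133,.01),("footTR",463,41,.01),("footBR",467,131,.01),
 ("tape",314,80,.019),("drop",63,118,.1),("dropb",68,120,.0),("peg",285,187,.01),("peg",330,196,.01)]: print(n,P(u,v,z))
E
python3 m.py
python3 - <<'E'
from h import *
c=cam("side")
print(onz(c,360/1.5625,245/1.5625,.103), ray(c,540/1.5625,284/1.5625))
for n in ["side","top"]:
    c=cam(n); f=c[0]["frame"]; h=cv2.cvtColor(f,cv2.COLOR_BGR2HSV)
    m=cv2.inRange(h,(98,120,60),(125,255,255)); k,l,s,ce=cv2.connectedComponentsWithStats(m)
    for i in range(1,k):
        if s[i,4]>40:
            ys,xs=np.where(l==i); r=cv2.minAreaRect(np.c_[xs,ys].astype(np.float32)); print(n,s[i],ce[i].round(1),r)
E
```

```text
funnel [0.6197 0.1456 0.103 ]
stand TL [0.6803 0.2011 0.073 ]
TR [0.6722 0.0809 0.073 ]
BL [0.5629 0.2048 0.073 ]
BR [0.5551 0.0863 0.073 ]
trayL [0.4777 0.2046 0.062 ]
trayR [0.47   0.0941 0.062 ]
base [ 0.5281 -0.2046  0.11  ]
tip [ 0.6684 -0.2027  0.04  ]
footTL [ 0.667  -0.1571  0.01  ]
footBL [ 0.5165 -0.1605  0.01  ]
footTR [ 0.6682 -0.2494  0.01  ]
footBR [ 0.5209 -0.2528  0.01  ]
tape [ 0.5986 -0.0083  0.019 ]
drop [0.5189 0.3696 0.1   ]
dropb [0.5316 0.3859 0.    ]
peg [0.4279 0.0357 0.01  ]
peg [ 0.4147 -0.0353  0.01  ]
[0.61666335 0.1453052  0.103     ] (array([-0.53227397, -0.16439115,  0.75039125]), array([ 0.85741547, -0.0307137 , -0.51370749]))
side [452 172  23  22 290] [463.1 182.1] ((462.5926818847656, 183.0983123779297), (19.487823486328125, 20.01249885559082), 12.994616508483887)
side [337 174  18  18 257] [345.2 182.5] ((345.5, 182.5), (17.0, 17.0), 90.0)
side [197 189  38  17 498] [214.2 197.7] ((215.5, 197.0), (16.0, 37.0), 90.0)
top [317 171  16  30 267] [323.8 185.7] ((324.3902587890625, 185.51219177246094), (29.81651496887207, 13.472647666931152), 83.6598129272461)
top [406 176  17  15 159] [413.5 183.1] ((413.60003662109375, 183.2000274658203), (13.416406631469727, 16.099689483642578), 63.43495178222656)
top [212 210  31   5  84] [227.1 212.4] ((226.9617462158203, 212.49703979492188), (30.218421936035156, 2.991163492202759), 4.39870548248291)
```

```bash
cat >> h.py <<'E'
def toolR(z,y):
    z=np.array(z,float);z/=np.linalg.norm(z);y=np.array(y,float);y-=z*(y@z);y/=np.linalg.norm(y)
    return np.c_[np.cross(y,z),y,z]
def row(p,Rm,P0=None,R0=None):
    s=get_state();P0=s["eef_pos"] if P0 is None else P0;R0=R.from_quat(s["tool_rot"]).as_matrix() if R0 is None else R0
    return R.from_matrix(R0.T@Rm).as_rotvec().round(3).tolist(),(R0.T@(np.array(p)-P0)*100).round(1).tolist()
E
python3 - <<'E'
from h import *
yw=-.065; f=np.array([np.cos(yw),np.sin(yw),0])
t=np.radians(35); z=f*np.sin(t)+[0,0,-np.cos(t)]
Rm=toolR(z,f)
print(row([.425,.154,.15],Rm))
print(row([.425,.154,.045],Rm))
s=get_state()
print("from there down", (Rm.T@[0,0,-1]).round(3),"push",(Rm.T@f).round(3))
E
```

```text
([-0.576, -0.25, 0.794], [-17.9, -26.0, 10.0])
([-0.576, -0.25, 0.794], [-17.9, -26.0, 20.5])
from there down [ 0.    -0.574  0.819] push [-0.     0.819  0.574]
```

```bash
python3 -m pendant '[[-0.576,-0.25,0.794,-17.9,-26,10,0],[-0.576,-0.25,0.794,-17.9,-26,10,0],[-0.576,-0.25,0.794,-17.9,-26,10,0],[-0.576,-0.25,0.794,-17.9,-26,10,0],[-0.576,-0.25,0.794,-17.9,-26,10,0],[-0.576,-0.25,0.794,-17.9,-26,10,0],[-0.576,-0.25,0.794,-17.9,-26,10,0],[-0.576,-0.25,0.794,-17.9,-26,10,0]]'
python3 - <<'E'
from h import *
s=get_state();print(s["joint_pos"].round(3),s["opening"],R.from_quat(s["tool_rot"]).as_matrix().round(3).tolist())
E
```

```text
t: 2.1
eef_pos: [0.4264, 0.1554, 0.1522]
tool_rot: [0.696, 0.652, 0.207, 0.219]
ft_force: [0.7, -0.1, -0.3]
opening: -0.0003
[ 0.526 -0.372  2.515 -0.639  0.563  1.063] -0.00029705616976040633 [[0.064, 0.816, 0.574], [0.998, -0.053, -0.035], [0.002, 0.575, -0.818]]
```

```bash
python3 -m pendant '[[0,0,0,0,-3,4.4,0],[0,0,0,0,-6.1,8.8,0],[0,0,0,0,-6.1,8.8,0]]'
python3 - <<'E'
from h import *
s=get_state();print(s["joint_pos"].round(3))
c=cam("side"); cv2.imwrite("pics/p1.png",cv2.resize(c[0]["frame"][100:300,130:400],(800,593)))
Rt=R.from_quat(s["tool_rot"]).as_matrix();print(Rt[:,2])
c=cam("top"); cv2.imwrite("pics/p1t.png",cv2.resize(c[0]["frame"][140:280,150:380],(800,487)))
E
```

```text
t: 2.48
eef_pos: [0.4338, 0.1606, 0.0435]
tool_rot: [0.697, 0.653, 0.201, 0.218]
ft_force: [-0.9, 0.3, 0.6]
opening: -0.0
[ 0.53  -0.088  2.567 -1.161  0.358  1.645]
[ 0.56457326 -0.0420272  -0.82431229]
```

View pics/p1t.png

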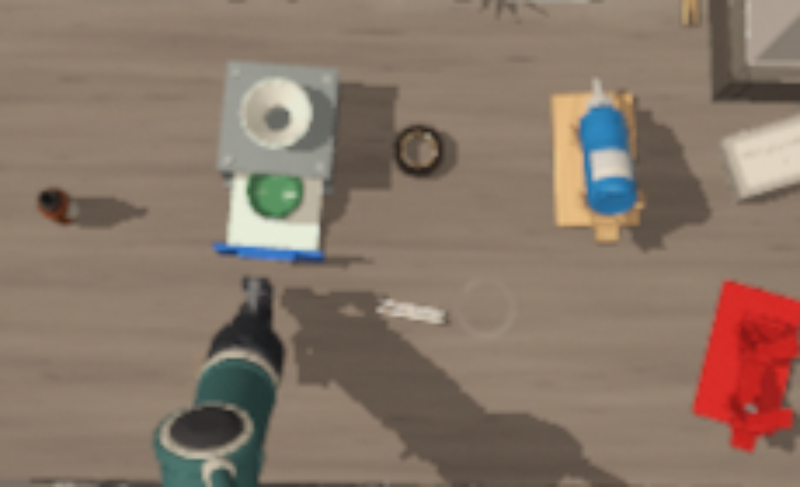

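```bash
python3 -m pendant '[[0,0,0,0,1.2,0.9,0],[0,0,0,0,2.5,1.7,0],[0,0,0,0,3.7,2.6,0],[0,0,0,0,4.9,3.5,0],[0,0,0,0,6.1,4.3,0],[0,0,0,0,7.0,4.9,0],[0,0,0,0,7.0,4.9,0]]'
```

```text
t: 3.45
eef_pos: [0.5192, 0.1532, 0.0448]
tool_rot: [0.698, 0.652, 0.202, 0.219]
ft_force: [0.5, -0.9, -0.4]
opening: -0.0
```

```bash
python3 -m pendant '[[0,0,0,0,0.5,0.35,0],[0,0,0,0,0.9,0.6,0],[0,0,0,0,0.9,0.6,0]]'
```

```text
t: 3.82
eef_pos: [0.529, 0.1527, 0.0447]
tool_rot: [0.697, 0.652, 0.202, 0.219]
ft_force: [-0.9, -0.6, -0.4]
opening: 0.0
```

```bash
python3 -m pendant '[[0,0,0,0,0.3,0.2,0],[0,0,0,0,0.6,0.4,0],[0,0,0,0,0.6,0.4,0]]'; python3 - <<'E'
from h import *
c=cam("top"); cv2.imwrite("pics/p2t.png",cv2.resize(c[0]["frame"][140:240,190:290],(600,600)))
E
```

```text
t: 4.2
eef_pos: [0.5359, 0.1523, 0.0446]
tool_rot: [0.697, 0.652, 0.202, 0.219]
ft_force: [-4.8, -0.4, 2.0]
opening: -0.0001
```

View pics/p2t.png

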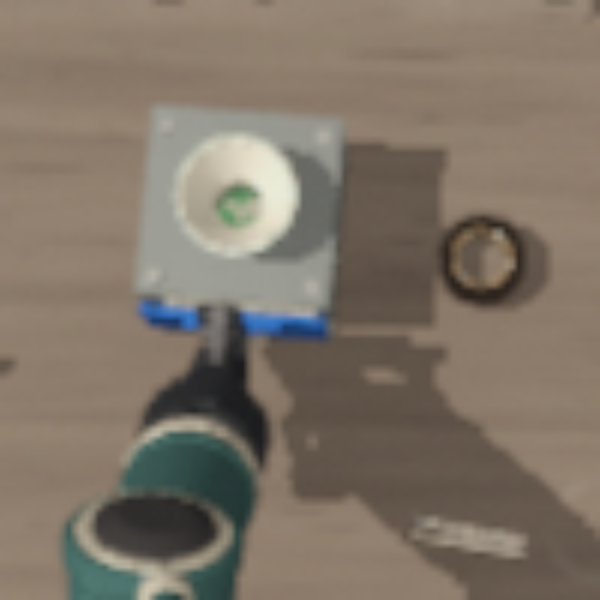

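The cup (green) shows through the funnel at (240,205) and the panel sits at the stand front; I'll push a little more to confirm the stop.

```bash
python3 -m pendant '[[0,0,0,0,0.3,0.2,0],[0,0,0,0,0.5,0.35,0],[0,0,0,0,0.5,0.35,0]]'
```

```text
t: 4.62
eef_pos: [0.537, 0.1521, 0.0431]
tool_rot: [0.697, 0.653, 0.201, 0.217]
ft_force: [-47.3, 2.8, 36.6]
opening: -0.0001
```

```bash
python3 -m pendant '[[0,0,0,0,-1,-0.7,0],[0,0,0,0,-3,-2,0],[0,0,0,0,-3,-2,0],[0,0,0,0,0,-5.5,0.6],[0,0,0,0,3,-10,1],[0,0,0,0,6,-14,1],[0,0,0,0,9,-19,1],[0,0,0,0,9,-19,1]]'
python3 - <<'E'
from h import *
yw=.025; f=np.array([np.cos(yw),np.sin(yw),0]); l=np.array([-f[1],f[0],0])
Rm=toolR([0,0,-1],-l)
print(row([.53,-.205,.30],Rm)); s=get_state(); print(s["joint_pos"].round(3))
c=cam("wrist"); print(c[0]["mount"],c[0]["vertical_fov"])
c=cam("top");print(vision.search_frame("cup_tray",c[0]));cv2.imwrite("pics/p3.png",cv2.resize(c[0]["frame"][140:240,190:290],(600,600)))
E
```

```text
t: 5.62
eef_pos: [0.5133, 0.1568, 0.2621]
tool_rot: [0.696, 0.65, 0.209, 0.221]
ft_force: [1.2, 0.6, 0.4]
opening: 0.0854
([0.498, -0.458, 1.426], [-36.0, 5.6, -0.8])
[ 0.413 -0.324  2.267 -0.436  0.683  0.75 ]
[[ 4.87671322e-04 -9.58732366e-01 -2.84309713e-01  7.20993584e-02]
 [ 9.99999881e-01  4.61490111e-04  1.59072153e-04 -6.66029016e-04]
 [-2.13015000e-05 -2.84309757e-01  9.58732477e-01 -1.23328694e-01]
 [ 0.00000000e+00  0.00000000e+00  0.00000000e+00  1.00000000e+00]] 64.99243755992609
[{'rect': [234.3, 186.3, 20.2, 21.8], 'confidence': 0.44}, {'rect': [273.1, 183.9, 18.1, 15.2], 'confidence': 0.4}]
```

```bash
python3 -m pendant '[[0.5,-0.458,1.426,-36,5.6,-3,1],[0.5,-0.458,1.426,-36,5.6,-0.8,1],[0.5,-0.458,1.426,-36,5.6,-0.8,1],[0.5,-0.458,1.426,-36,5.6,-0.8,1],[0.5,-0.458,1.426,-36,5.6,-0.8,1],[0.5,-0.458,1.426,-36,5.6,-0.8,1],[0.5,-0.458,1.426,-36,5.6,-0.8,1],[0.5,-0.458,1.426,-36,5.6,-0.8,1],[0.5,-0.458,1.426,-36,5.6,-0.8,1],[0.5,-0.458,1.426,-36,5.6,-0.8,1],[0.5,-0.458,1.426,-36,5.6,-0.8,1]]'
python3 - <<'E'
from h import *
s=get_state(); print(s["joint_pos"].round(3),R.from_quat(s["tool_rot"]).as_matrix().round(3).tolist())
c=cam("wrist"); cv2.imwrite("pics/w1.png",cv2.resize(c[0]["frame"],(800,600)))
for q in ["cradle","bottle_mid","nozzle_tip"]: print(q,[(np.round(r["rect"],0).tolist(),round(r["confidence"],2)) for r in vision.search_frame(q,c[0])][:4])
f=c[0]["frame"];h=cv2.cvtColor(f,cv2.COLOR_BGR2HSV);m=cv2.inRange(h,(98,120,40),(125,255,255));k,l,st,ce=cv2.connectedComponentsWithStats(m);print(st[st[:,4]>100])
t=cam("top");cv2.imwrite("pics/p4.png",cv2.resize(t[0]["frame"][140:240,190:290],(600,600)))
E
```

```text
t: 7.15
eef_pos: [0.5248, -0.2066, 0.2905]
tool_rot: [1.0, 0.013, -0.009, 0.002]
ft_force: [0.3, 0.3, 0.8]
opening: 0.0853
[-0.413  0.041  1.785 -0.011  1.331  1.135] [[1.0, 0.026, -0.018], [0.026, -1.0, -0.004], [-0.018, 0.004, -1.0]]
cradle [([248.0, 109.0, 76.0, 154.0], 0.88), ([353.0, 268.0, 90.0, 138.0], 0.84)]
bottle_mid [([249.0, 97.0, 50.0, 154.0], 0.89)]
nozzle_tip [([249.0, 98.0, 46.0, 148.0], 0.86)]
[[     0      0    512    384 192569]
 [   221     54     51    119   3883]
 [     0    126     23      8    139]]
```

View pics/w1.png

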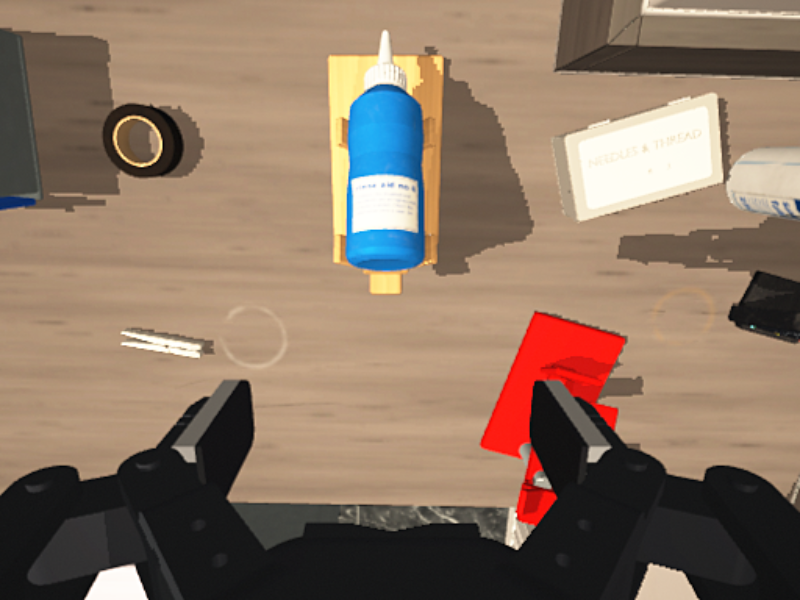

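```bash
python3 - <<'E'
from h import *
from scipy.optimize import least_squares
w=cam("wrist");s=cam("side")
sl=np.radians(25)
def model(q):
    x,y,z,a=q; f=np.array([np.cos(a),np.sin(a),0]); b=f*np.cos(sl)-[0,0,np.sin(sl)]; up=f*np.sin(sl)+[0,0,np.cos(sl)]
    m=np.array([x,y,z]); return m,b,up,np.cross([0,0,1],f)
def res(q):
    m,b,up,l=model(q); base=m-.084*b
    r=[proj(w,m+.084*b)-[246.4,20.5], (proj(w,base-.026*up)-[247,173.2]), proj(s,base)-[345.5,182.5]]
    L=proj(w,m-.06*b+.026*l)[0]-222.; Rr=proj(w,m-.06*b-.026*l)[0]-272
    return np.r_[np.ravel(r),L,Rr,(q[3]-.025)*20]
o=least_squares(res,[.6,-.2,.08,.02]);print(o.x.round(4),res(o.x).round(1))
m,b,up,l=model(o.x);print("base",m-.084*b,"tip",m+.084*b)
st=get_state();Rm=toolR([0,0,-1],-l)
for p in [m+[0,0,.13],m+[0,0,0]]: print(row(p,Rm))
E
```

```text
[ 0.605  -0.202   0.0744  0.0287] [ 0.1 -0.6  0.1  0.5  0.5  0.8 -0.1 -0.3  0.1]
base [ 0.52891422 -0.20414736  0.10986505] tip [ 0.68111143 -0.1997854   0.03886518]
([0.005, 0.015, -0.003], [8.1, -0.3, 8.7])
([0.005, 0.015, -0.003], [8.3, -0.4, 21.7])
```

View pics/p4.png

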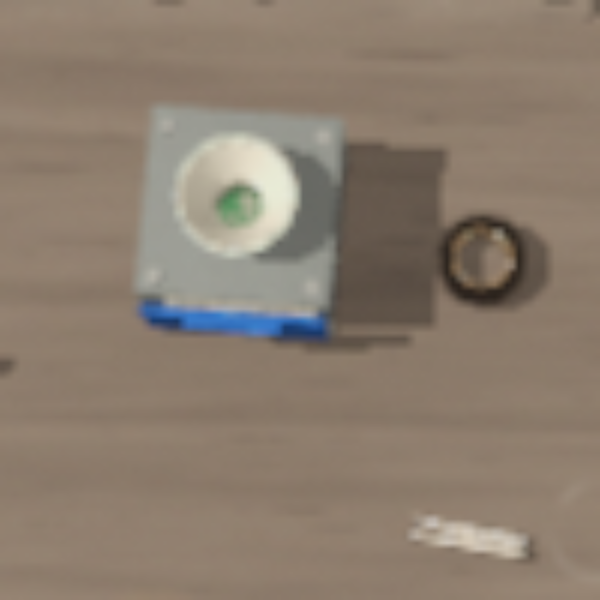

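```bash
python3 - <<'E'
from h import *
Rm=toolR([0,0,-1],[.0287,-1,0])
for z in (.16,.083): print(row([.5796,-.2027,z],Rm))
E
```

```text
([0.005, 0.015, -0.003], [5.6, -0.3, 13.2])
([0.005, 0.015, -0.003], [5.7, -0.3, 20.9])
```

```bash
python3 -m pendant '[[0.005,0.015,-0.003,5.6,-0.3,6.5,1],[0.005,0.015,-0.003,5.6,-0.3,11.5,1],[0.005,0.015,-0.003,5.6,-0.3,13.2,1],[0.005,0.015,-0.003,5.6,-0.3,13.2,1],[0.005,0.015,-0.003,5.6,-0.3,13.2,1]]'
python3 - <<'E'
from h import *
Rm=toolR([0,0,-1],[.0287,-1,0])
for z in (.16,.083): print(row([.5796,-.2027,z],Rm))
E
```

```text
t: 8.12
eef_pos: [0.5803, -0.2034, 0.1611]
tool_rot: [1.0, 0.014, 0.001, 0.0]
ft_force: [0.1, 0.9, 0.9]
opening: 0.0855
([0.0, -0.002, -0.001], [-0.1, -0.1, 0.1])
([0.0, -0.002, -0.001], [-0.1, -0.1, 7.8])
```

```bash
python3 -m pendant '[[0,0,0,-0.1,-0.1,3,1],[0,0,0,-0.1,-0.1,5.5,1],[0,0,0,-0.1,-0.1,7.3,1],[0,0,0,-0.1,-0.1,7.8,1],[0,0,0,-0.1,-0.1,7.8,1]]' && python3 -m pendant '[[0,0,0,0,0,0,0.5],[0,0,0,0,0,0,0.4],[0,0,0,0,0,0,0.3],[0,0,0,0,0,0,0.3],[0,0,0,0,0,0,0.3],[0,0,0,0,0,0,0.3]]' 80
```

```text
t: 8.75
eef_pos: [0.5788, -0.2022, 0.0822]
tool_rot: [1.0, 0.014, 0.0, -0.0]
ft_force: [-0.3, 0.2, 0.6]
opening: 0.0851
t: 9.5
eef_pos: [0.5792, -0.2019, 0.0827]
tool_rot: [1.0, 0.014, 0.001, -0.0]
ft_force: [-1.5, 2.4, 5.2]
opening: 0.0494
```

```bash
python3 -m pendant '[[0,0,0,0,0,0,0.2],[0,0,0,0,0,-1,0.2],[0,0,0,0,0,-3,0.2],[0,0,0,0,0,-6,0.2],[0,0,0,0,0,-10,0.2],[0,0,0,0,0,-14,0.2],[0,0,0,0,0,-18,0.2],[0,0,0,0,0,-22,0.2],[0,0,0,0,0,-26,0.2],[0,0,0,0,0,-28,0.2],[0,0,0,0,0,-28,0.2],[0,0,0,0,0,-28,0.2]]'
python3 - <<'E'
from h import *
s=get_state(); print(s["joint_pos"].round(3),s["eef_pos"])
c=cam("wrist"); cv2.imwrite("pics/w2.png",cv2.resize(c[0]["frame"],(640,480)))
Rt=R.from_quat(s["tool_rot"]).as_matrix()
sl=np.radians(25);b=np.array([np.cos(sl),0,np.sin(sl)]) # expected, tool frame
print("exp tip px",proj(c,s["eef_pos"]+Rt@(b*.112+[0,0,-.003]))*1.25,"shoulder",proj(c,s["eef_pos"]+Rt@(b*.064+[0,0,-.003]))*1.25)
E
```

```text
t: 11.0
eef_pos: [0.5776, -0.2019, 0.3592]
tool_rot: [1.0, 0.014, -0.002, -0.001]
ft_force: [-0.1, -0.1, -4.0]
opening: 0.049
[-0.377  0.1    1.598  0.     1.448  1.166] [ 0.57759382 -0.20189505  0.35917764]
exp tip px [312.0932678   52.05253905] shoulder [312.00048543 166.2965867 ]
```

View pics/w2.png

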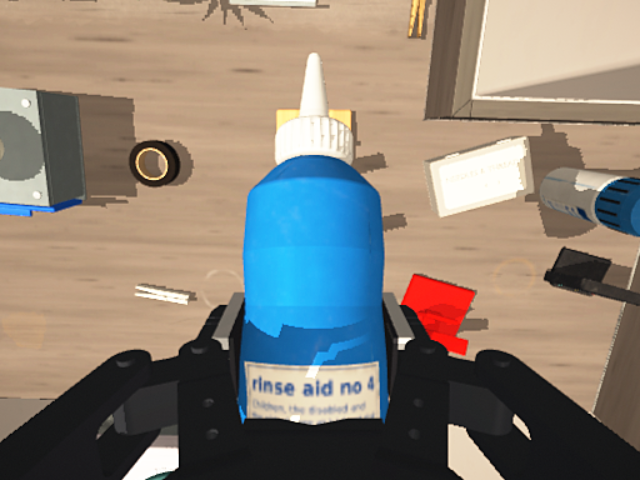

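```bash
cat > k.py <<'E'
from h import *
from scipy.optimize import least_squares
D=[([.7181,.2647,1.6054,0,1.2737,-.0369],(.49105,.46212,.24896)),([.526,-.372,2.515,-.639,.563,1.063],(.4264,.1554,.1522)),
([.53,-.088,2.567,-1.161,.358,1.645],(.4338,.1606,.0435)),([.413,-.324,2.267,-.436,.683,.75],(.5133,.1568,.2621)),
([-.413,.041,1.785,-.011,1.331,1.135],(.5248,-.2066,.2905)),([-.377,.1,1.598,0,1.448,1.166],(.5776,-.2019,.3592))]
E=lambda s,a:R.from_euler(s,a).as_matrix()
def fk(q,k):
    h,a,o,f,L,c=k; A=E('z',q[0]);B=A@E('y',q[1]);C=B@E('y',q[2]);W=C@E('z',q[3])@E('y',q[4])
    p=A@[c,0,h]+B@[0,0,a]+C@[o,0,f]+W@[0,0,L]
    return p,W@E('z',q[5])@E('z',np.pi/2)
o=least_squares(lambda k:np.ravel([fk(q,k)[0]-p for q,p in D]),[.18,.53,0,.6,.27,0]);K=o.x
E
python3 - <<'E'
from k import *
print(K.round(4),np.abs(o.fun).max())
s=get_state();q0=s["joint_pos"];print(fk(q0,K)[0]-s["eef_pos"],(fk(q0,K)[1].T@R.from_quat(s["tool_rot"]).as_matrix()).round(2).tolist())
print((fk(D[0][0],K)[1]).round(2).tolist(), fk(D[1][0],K)[1].round(2).tolist())
E
```

```text
[ 0.2159  0.4537 -0.0147  0.535   0.2561  0.0352] 0.025165949319395503
[-0.00843957 -0.02346746 -0.00133697] [[1.0, -0.0, 0.0], [-0.0, 1.0, -0.0], [-0.0, 0.0, 1.0]]
[[-0.69, 0.73, -0.0], [0.73, 0.69, -0.0], [0.0, -0.0, -1.0]] [[0.06, 0.82, 0.57], [1.0, -0.05, -0.03], [0.0, 0.58, -0.82]]
```

```bash
sed -i 's/h,a,o,f,L,c=k;/h,a,o,f,L,c,e=k;/; s/A@\[c,0,h\]/A@[c,e,h]/; s/\.27,0\])/.27,0,0])/' k.py
cat > ik.py <<'E'
from k import *
s25,c25=np.sin(np.radians(25)),np.cos(np.radians(25))
lo=[-2.63,-.94,.31,-1.31,0,-2.55];hi=[2.63,2.18,2.57,4.45,2.66,2.55]
def pose(az,dn,tip):
    g=np.array([np.cos(az),np.sin(az),0]);z=g*np.cos(dn)-[0,0,np.sin(dn)];x=-g*np.sin(dn)-[0,0,np.cos(dn)]
    Rm=np.c_[x,np.cross(z,x),z]; return np.array(tip)-Rm@(np.array([c25,0,s25])*.112+[0,0,-.003]),Rm
def ik(p,Rm,q0):
    fun=lambda q:np.r_[fk(q,K)[0]-p,.2*R.from_matrix(fk(q,K)[1].T@Rm).as_rotvec()]
    r=least_squares(fun,np.clip(q0,np.array(lo)+1e-3,np.array(hi)-1e-3),bounds=(lo,hi));return r.x,np.abs(r.fun).max()
E
python3 - <<'E'
from ik import *
print(K.round(4),np.abs(o.fun).max())
for az in (-40,-25,-10,13,30,50):
  for dn in (25,35,42):
    p,Rm=pose(np.radians(az),np.radians(dn),[.618,.145,.135])
    best=min((ik(p,Rm,q) for q in ([.2,0,2.2,-.5,.5,-1],[.2,0,2.2,.5,.5,-2],[.2,0,2.2,3,.5,2])),key=lambda r:r[1]); print(az,dn,best[0].round(2),best[1].round(4))
E
```

```text
[2.518e-01 5.116e-01 1.400e-03 5.661e-01 3.284e-01 2.000e-04 2.490e-02] 0.0001660894026160875
-40 25 [ 0.66  0.17  2.09 -1.31  1.14  0.58] 0.0056
-40 35 [ 0.57  0.12  2.06 -1.17  1.01  0.4 ] 0.0
-40 42 [ 0.5   0.11  2.02 -1.02  0.95  0.23] 0.0
-25 25 [0.56 0.04 2.35 4.45 0.86 0.83] 0.02
-25 35 [ 0.51  0.01  2.18 -1.3   0.76  0.3 ] 0.0
-25 42 [ 0.45  0.02  2.12 -1.07  0.71  0.06] 0.0
-10 25 [ 0.47 -0.08  2.38  4.42  0.61  0.66] 0.0
-10 35 [ 0.4  -0.09  2.25 -1.31  0.47  0.08] 0.0061
-10 42 [ 0.36 -0.06  2.19 -1.03  0.46 -0.21] 0.0
13 25 [ 0.16 -0.17  2.46  2.92  0.28  1.75] 0.0
13 35 [ 0.18 -0.15  2.34  2.13  0.04  2.55] 0.0024
13 42 [ 0.17 -0.11  2.24  0.22  0.18 -1.82] 0.0
30 25 [-0.08 -0.12  2.42  1.9   0.57  2.47] 0.0
30 35 [ 0.01 -0.1   2.36  1.84  0.42  2.55] 0.018
30 42 [ 0.09 -0.09  2.18  0.72  0.39 -2.55] 0.0119
50 25 [-0.24  0.03  2.27  1.51  0.95  2.53] 0.0
50 35 [-0.17  0.02  2.25  1.47  0.84  2.55] 0.0198
50 42 [-0.12  0.02  2.24  1.45  0.76  2.55] 0.0351
```

```bash
python3 - <<'E'
from ik import *
s=get_state();q0=s["joint_pos"]
p,Rm=pose(np.radians(-40),np.radians(38),[.618,.145,.19])
qf,e=ik(p,Rm,[.5,.1,2,-1.1,.9,.3]);print(q0.round(2),qf.round(3),e)
P0,R0=fk(q0,K);Rp=R0;N=24;tot=0
bt=lambda P,M,d:P+M@(np.array([c25,0,s25])*d+[0,0,-.003])
for i in range(1,N+1):
    P,M=fk(q0+(qf-q0)*i/N,K);a=np.degrees(R.from_matrix(Rp.T@M).magnitude());Rp=M
    print(i,round(a,1),P.round(2),"tip",bt(P,M,.112).round(2),"base",bt(P,M,-.056).round(2),[*R.from_matrix(R0.T@M).as_rotvec().round(2).tolist(),*(R0.T@(P-P0)*100).round(1).tolist()])
E
```

```text
[-0.38  0.1   1.6   0.    1.45  1.17] [ 0.54   0.054  1.998 -1.05   1.032  0.219] 2.3101392207581383e-13
1 5.4 [ 0.58 -0.19  0.35] tip [ 0.68 -0.18  0.3 ] base [ 0.53 -0.2   0.38] [-0.04, -0.01, -0.08, 0.2, -0.9, 0.8]
2 5.5 [ 0.58 -0.18  0.34] tip [ 0.68 -0.17  0.3 ] base [ 0.53 -0.19  0.37] [-0.08, -0.03, -0.17, 0.4, -1.8, 1.5]
3 5.5 [ 0.58 -0.17  0.34] tip [ 0.68 -0.15  0.29] base [ 0.53 -0.19  0.37] [-0.12, -0.04, -0.26, 0.6, -2.7, 2.2]
4 5.6 [ 0.58 -0.17  0.33] tip [ 0.68 -0.14  0.28] base [ 0.54 -0.18  0.36] [-0.16, -0.06, -0.34, 0.8, -3.6, 2.8]
5 5.6 [ 0.59 -0.16  0.33] tip [ 0.68 -0.12  0.27] base [ 0.54 -0.17  0.36] [-0.2, -0.07, -0.43, 1.0, -4.6, 3.3]
6 5.7 [ 0.59 -0.15  0.32] tip [ 0.67 -0.11  0.26] base [ 0.55 -0.17  0.35] [-0.25, -0.09, -0.52, 1.3, -5.5, 3.8]
7 5.8 [ 0.59 -0.14  0.32] tip [ 0.67 -0.09  0.26] base [ 0.55 -0.16  0.35] [-0.29, -0.1, -0.61, 1.6, -6.5, 4.2]
8 5.8 [ 0.59 -0.13  0.31] tip [ 0.67 -0.08  0.25] base [ 0.56 -0.15  0.35] [-0.33, -0.12, -0.7, 2.0, -7.5, 4.6]
9 5.9 [ 0.6  -0.12  0.31] tip [ 0.67 -0.06  0.24] base [ 0.56 -0.14  0.35] [-0.37, -0.14, -0.7
[... 968 characters left out ...]
 base [ 0.63 -0.02  0.35] [-0.77, -0.29, -1.64, 6.0, -20.8, 6.2]
19 6.2 [0.63 0.03 0.3 ] tip [0.64 0.08 0.2 ] base [0.63 0.   0.35] [-0.82, -0.31, -1.74, 6.3, -22.5, 6.2]
20 6.2 [0.64 0.04 0.3 ] tip [0.63 0.09 0.2 ] base [0.64 0.02 0.35] [-0.87, -0.32, -1.83, 6.6, -24.4, 6.2]
21 6.3 [0.64 0.06 0.3 ] tip [0.63 0.1  0.19] base [0.64 0.05 0.35] [-0.92, -0.34, -1.93, 6.9, -26.3, 6.2]
22 6.3 [0.64 0.08 0.3 ] tip [0.63 0.12 0.19] base [0.64 0.07 0.35] [-0.97, -0.37, -2.02, 7.0, -28.4, 6.2]
23 6.3 [0.64 0.11 0.3 ] tip [0.62 0.13 0.19] base [0.65 0.09 0.35] [-1.03, -0.39, -2.11, 7.1, -30.5, 6.2]
24 6.3 [0.64 0.13 0.3 ] tip [0.62 0.14 0.19] base [0.65 0.12 0.35] [-1.08, -0.41, -2.21, 7.1, -32.7, 6.2]
```

```bash
python3 -m pendant '[[-0.08,-0.03,-0.17,0.4,-1.8,1.5,0.2],[-0.16,-0.06,-0.34,0.8,-3.6,2.8,0.2],[-0.2,-0.07,-0.43,1,-4.6,3.3,0.2],[-0.29,-0.1,-0.61,1.6,-6.5,4.2,0.2],[-0.33,-0.12,-0.7,2,-7.5,4.6,0.2],[-0.41,-0.15,-0.89,2.7,-9.6,5.2,0.2],[-0.45,-0.17,-0.98,3.1,-10.7,5.4,0.2],[-0.5,-0.18,-1.07,3.5,-11.9,5.6,0.2],[-0.54,-0.2,-1.17,4,-13.2,5.8,0.2],[-0.58,-0.22,-1.26,4.4,-14.6,5.9,0.2],[-0.63,-0.23,-1.36,4.8,-16,6,0.2],[-0.67,-0.25,-1.45,5.2,-17.5,6.1,0.2],[-0.72,-0.27,-1.55,5.6,-19.1,6.1,0.2],[-0.77,-0.29,-1.64,6,-20.8,6.2,0.2],[-0.82,-0.31,-1.74,6.3,-22.5,6.2,0.2],[-0.87,-0.32,-1.83,6.6,-24.4,6.2,0.2],[-0.92,-0.34,-1.93,6.9,-26.3,6.2,0.2],[-0.97,-0.37,-2.02,7,-28.4,6.2,0.2],[-1.03,-0.39,-2.11,7.1,-30.5,6.2,0.2],[-1.08,-0.41,-2.21,7.1,-32.7,6.2,0.2]]' && python3 -m pendant '[[0,0,0,0,0,0,0.2],[0,0,0,0,0,0,0.2],[0,0,0,0,0,0,0.2]]'
cat > chk.py <<'E'
import sys
from ik import *
s=get_state();P,M=s["eef_pos"],R.from_quat(s["tool_rot"]).as_matrix()
off=lambda d:M@(np.array([c25,0,s25])*d+[0,0,-.003])
tip=P+off(.112);print(s["joint_pos"].round(2),s["opening"],"tip",tip.round(4),"tilt",np.degrees(np.arccos(-(M@[c25,0,s25])[2])).round(1))
ims=[]
for n in ("top","side","wrist"):
    c=cam(n);F=c[0]["frame"];u=proj(c,tip);print(n,"tip px",u.round(1),"funnel",proj(c,[.618,.145,.103]).round(1))
    if n!="wrist":
        x,y=int(u[0])-40,int(u[1])-50;k=cv2.resize(F[y:y+80,x:x+80],(400,400),interpolation=cv2.INTER_CUBIC);print("crop",x,y)
        cv2.circle(k,tuple(int(v) for v in (u-[x,y])*5),4,(0,0,255),1);ims.append(k)
cv2.imwrite(sys.argv[1],np.hstack(ims))
p,Rm=pose(np.radians(-40),np.radians(38),[.618,.145,.135]);print(row(p,Rm))
E
python3 chk.py pics/f1.png
```

```text
t: 13.55
eef_pos: [0.6389, 0.1272, 0.2961]
tool_rot: [0.304, 0.846, -0.151, 0.411]
ft_force: [0.1, -0.2, -2.5]
opening: 0.0492
t: 13.92
eef_pos: [0.6403, 0.126, 0.2992]
tool_rot: [0.307, 0.845, -0.15, 0.412]
ft_force: [-0.3, 0.4, -3.6]
opening: 0.0488
[ 0.54  0.05  2.   -1.05  1.03  0.21] 0.048844220246868256 tip [0.6192 0.1436 0.1919] tilt 13.0
top tip px [227.7 166.8] funnel [229.3 173. ]
crop 187 116
side tip px [230.6 129.8] funnel [230.6 156.6]
crop 190 79
wrist tip px [250.6  43.2] funnel [251.  -68.8]
([0.0, 0.001, 0.0], [4.6, 0.0, 3.4])
```

View pics/f1.png

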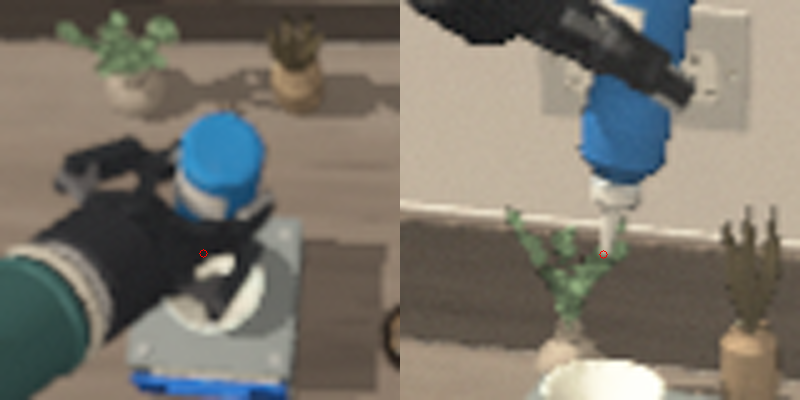

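The bottle hangs nozzle-down. In the side crop the tip shows at about (605,252), where the model puts it, and the funnel is below at (600,370). Lowering.

```bash
python3 -m pendant '[[0,0,0,1,0,0.7,0.2],[0,0,0,2,0,1.5,0.2],[0,0,0,3,0,2.2,0.2],[0,0,0,4,0,2.9,0.2],[0,0,0,4.6,0,3.4,0.2],[0,0,0,4.6,0,3.4,0.2],[0,0,0,4.6,0,3.4,0.2],[0,0,0,4.6,0,3.4,0.2]]'
python3 chk.py pics/f2.png
```

```text
t: 15.08
eef_pos: [0.6395, 0.1278, 0.2432]
tool_rot: [0.307, 0.844, -0.15, 0.413]
ft_force: [-0.4, 0.2, -3.0]
opening: 0.0493
[ 0.54  0.11  2.04 -1.11  0.98  0.33] 0.04929902577763342 tip [0.6185 0.1455 0.1359] tilt 12.9
top tip px [228.5 170.7] funnel [229.3 173. ]
crop 188 120
side tip px [230.3 146.9] funnel [230.6 156.6]
crop 190 96
wrist tip px [251.2  44.3] funnel [249.8  -1.2]
([0.001, 0.001, 0.0], [0.0, -0.0, 0.0])
```

View pics/f2.png

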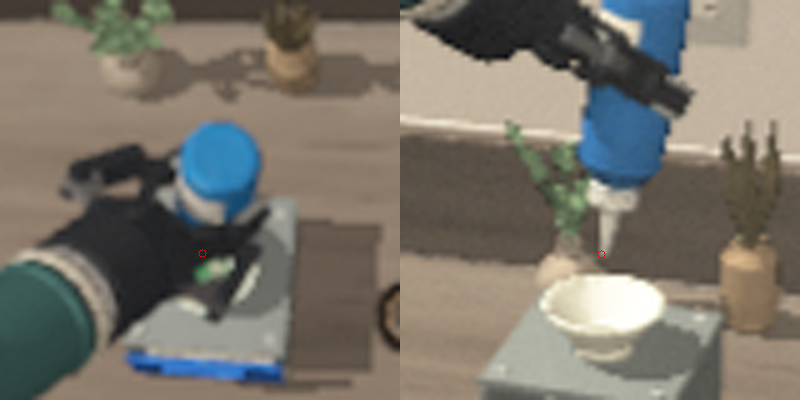

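```bash
python3 -c "
from rig import ctrl
print(ctrl.job_done())"
```

```text
the job is handed in; nothing more can be done
None
```

I pushed the cup tray home, drew the bottle out of the wooden cradle, and handed the job in at about t = 15 s with it held upside down over the funnel. The system gives no verdict, so what follows is my own last checks.

- **Tray:** I pushed until it hit a hard stop. The wrist read about 60 N there (47 N of it horizontal), against the 120 N limit. The green cup shows through the funnel, and the blue panel was still flush with the stand in the last top picture.
- **Bottle in the gripper:** it was held at 0.049 m opening with an 80 N grip setting. Its position in the grip matched the model to about 2 pixels in the wrist picture after lifting.
- **Nozzle position:** the tip is at (0.6185, 0.1455, 0.136), about 33 mm above the rim. It is within about 1 mm of my estimate of the funnel centre, which the two cameras placed 3 mm apart in x. It leans 13° from vertical, inside the 25° allowed.
- **Contact and bystanders:** the last wrist force was about 3 N, no more than the bottle's weight, and the picture shows a clear gap to the funnel. The arm kept clear of the tape, dropper bottle and peg, but I did not re-measure their positions at the end.

No check failed. The side picture agreed with the computed tip position. In the top picture the gripper hid the tip, so its position towards and away from the robot rests on the arm's pose and that grip model.

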